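# Clamp a tin in the one-hand kitchen board with its sunken knob

### The arm

A 6-joint arm with a two-finger parallel gripper is mounted at the origin on a cart in front of the work surface, level with it; the furniture and walls round the work are solid. World frame = base frame: x ahead of the robot, y to its left, z up, the work surface at z = 0. Lengths are in m, angles in degrees, forces in N, time in s.
With the tool pointing down it reaches from about 0.35 to 0.875 m from the base axis. Payload 4.2 kg.
Tool frame: the origin (TCP) lies midway between the tips of the shut fingers; the grasp point (between the pads) lies 19 mm behind it; z points along the fingers, y is the line along which they close (so a half turn about z gives the same grasp; the last joint's range is limited). The gripper opens to 87 mm and grips with 3 to 60 N. Pads are 19 mm wide; open, the fingers measure 117 mm over their backs; the gripper's body (75 mm by 190 mm) begins 51 mm behind the grasp point.
Start: joints at [79.676, 22.042, 0.453, 0, -68.411, -14.817], TCP at [0.265, 0.566, 0.223] pointing down, gripper open.
Joint ranges: [-179.83, 179.83], [-69.29, 118.12], [-61.27, 80.66], [-181.25, 117.63], [-171.15, -9.14], [-177.46, 177.46]. Speed limits (degrees/s): [159.86, 159.86, 180, 180, 180, 180].

### API

Orientations are given as a 3x3 rotation matrix whose columns are the frame's x, y, z axes.
In Python, from station import r, cams gives the robot as it stands.
- The arm moves only by the tool play_rows, never from a script. Its argument "commands" is text: rows parted by semicolons, each of 6 numbers parted by spaces: the shift along the world's x, y, z normalised to -1 to 1, where 1 is 30 mm, then the turn, a rotation vector about the world's x, y, z normalised to -1 to 1, where 1 is 0.15 rad. A call has 1 to 20 rows; each row shifts and turns the commanded pose from where the row before left it; what a row does not reach is not made up. A row lasts 1/10 s, in which the tool goes at most 50 mm and 8.59 degrees, less where a joint would pass 70% of its speed; a pose out of reach is approached as far as the arm can. A call with a number of a shift or a turn outside -1 to 1 is refused whole. A call with a gripper value outside its range is refused whole. "grip" is the finger opening in mm, from 0 to 87, set as the call begins (left out, the last holds). The fingers move at their own pace and stop on an object; the grip force is fixed at half the most. Time passes only in rows, so rows that do not move let the fingers close. It gives the time, the measured TCP pose, the force, the opening and the grip force at its end, in the units of the state.
- r.sense(): the state, without advancing time (a new reading comes with each control period).
- cams.capture(name): name is "scene" or "top"; returns (picture, depth): 384x512x3 uint8, blue, green, red; 384x512 float32, m along the optical axis (not along the pixel's ray), 0 where there is no reading.
- cams.camera_info(name): a dict with "mtx" (3x3 intrinsics, pixels), "R" (3x3) and "t" (3): a world point X has camera coordinates R X + t. Camera axes: x right, y down, z forward; pixel columns grow to the right and rows downward; lengths in m; the calibration is good to about 2 mm. A picture is of the moment at which its call begins. camera_info takes no time and is no camera call.
- r.finish_job(): hands the job in; it is judged then, once.
The state is a dict: "time_s": time; "joints": joint angles; "joint_velocities": joint speeds; "effort": joint torques, N m; "tcp_pos": TCP position; "ee_rot": TCP orientation; "wrist_force": force on the tool from outside, world axes, zero at the start; "moment": the same for the moment, N m; "gripper_width": opening from 0.0 (shut) to 1.0 (fully open); "gripper_force": force on a finger pad.
Only numpy, scipy, OpenCV 4.12 (cv2) and the standard library are available. Lean on these libraries where they do the work, as an engineer would, in place of code of your own. Each camera call takes 0.05 s, during which the arm holds its last target. There are 200 camera calls.

### The job

Stand the green food tin that is just left of the clamping board upright on that board, centred between the sprung jaw and the end stop, and let go of it. Then turn the knob sunk in the round well clockwise until the jaw grips the tin against the end stop with about 10 N, its sprung pad pushed about half-way in, without crushing the tin or leaning hard on the well; leave it clamped with the hand clear and everything else where it stands.

Things in the scene. Friction and masses are not known exactly. Their poses are not given: they have to be found in the camera images.
- board: Wooden clamping board on the worktop, fixed, 140 (x) x 340 (y) x 12 mm thick; origin: centre of its underside. Its y axis runs from the knob housing (centre at y -95 mm) to the end stop: a fixed grey block, 110 mm wide, 50 high, with a shallow vee face (15 degrees) that centres the tin. The stop is locked at a varying, unmeasured place: bottom of the vee at y 69 to 81 mm.
- housing: Grey block 104 x 104 x 50 mm on the board, fixed, its top 62 mm over the worktop; origin: centre of its underside. In its top is a round well, 85 mm in diameter and 32 mm deep, open above; well floor 30 mm over the worktop.
- jaw: Grey jaw, 90 wide x 20 x 50 mm high, sliding along the board's y to the end stop, 9 mm per rad of the knob. Origin: middle of its pad's free front face, at board-top height; at y = 0 on the board with the knob at 0. The rubber pad (80 wide, 7 to 51 mm over the board) stands 8 mm proud of the jaw and springs in 1 mm per 2.5 N: half-way (4 mm) at 10 N, fully in at 20 N.
- knob_grip (a point): Middle of the knob's grip bar, on the upright turning axis in the centre of the well, 44.5 mm over the worktop. Black bar 36 mm long (point's x axis), 14 mm wide (y axis), with parallel upright flanks from 34.5 to 55.5 mm over the worktop; its top is 6.5 mm under the well's rim. Below it a disc 40 mm in diameter. From each flank to the well's wall are 35 mm.
- knob (a joint): Knob angle, rad: 0 fully loosened, grows clockwise seen from above (tightening), up to 4.0; starts at 0 to 0.25. Stays where it is left. Friction 0.17 N m, plus 0.009 N m per newton between jaw and tin. When the hand stops, the friction may flip and hide the load: judge by the change in torque since turning freely at like moments (0.09 N m at 10 N). 1.2 to 3.2 rad of turning in all: regrasp.
- tin_place (a point): Where the tin should stand: point on the board's top (12 mm over the worktop) between jaw pad and end stop, at x 0, y 35.5 mm of the board, axes as the board's. A tin standing centred here clears pad and stop by 3 mm or more. The gap is open to both sides in x, so fingers closing along x have room beside the tin.
- tin: Closed green metal food tin, upright, a 57 mm diameter, 72 mm high cylinder, 0.14 to 0.28 kg, loose on the worktop to the left of the board; origin at the centre of its underside.
- tin_mid (a point): Centre of the tin, half-way up (36 mm over its underside); z axis along the tin.
- salt: Bystander, loose: glass salt shaker, 44 dia x 90 mm; origin at the centre of its underside. Leave alone.
- mill: Bystander, loose: dark wooden pepper mill, 58 dia x 150 mm; origin at the centre of its underside. Leave alone.
- honey: Bystander, loose: honey jar with grey lid, 66x72x102 mm; origin at the centre of its underside. Leave alone.
- mug: Bystander, loose: yellow and cream mug, 78x114x92 mm; origin at the centre of its underside. Leave alone.
- lemon: Bystander, loose: lemon, 71x53x51 mm; origin at the centre of its underside. Leave alone.
- spice_jar: Bystander, loose: spice jar with black cap, 41 dia x 105 mm; origin at the centre of its underside. Leave alone.
Mind the look-alikes: they are no part of the job. What is shaped like the tin but turquoise is not meant.

How it is judged:
By the outcome, as a careful person would: the job done as asked, in the order asked, and still so for the second after the job is handed in, with the robot touching nothing.
It also fails if it takes over 72 s, if anything falls off the work surface, if the arm or the gripper's body presses on something with over 40 N, if the wrist force passes 120 N, or if a joint passes its speed limit or range.

## Working session

There is one attempt and no reset: what is moved stays moved. The work goes in short steps, Python scripts to look and compute and a tool call to move; the robot and the scene stay as the last step left them, time stands still between calls to the robot, and variables do not carry over. Pictures are saved under pics/ and viewed, at most 10 in all, crops included, and the job is handed in when it is done.

Besides the shell and the picture viewer there is one more tool, called after ">>>" as name(argument=value, ...) on one line, values as JSON. play_rows: Moves the arm, as the interface text tells. Scaled input: -1 to 1 covers 30 mm each way for a shift and 0.15 rad each way for a turn. Its arguments: {"type":"object","properties":{"commands":{"type":"string"},"grip":{"type":"number"}},"required":["commands"]}

```bash
mkdir -p pics; ls; python3 - <<'E'
from station import r,cams
import cv2,numpy as np
s=r.sense(); print(s)
for n in("scene","top"):
    p,d=cams.capture(n); cv2.imwrite(f"pics/{n}0.png",p); np.savez(f"pics/{n}0.npz",p=p,d=d)
    i=cams.camera_info(n); print(n,i, "pos",-np.array(i["R"]).T@np.array(i["t"]))
E
```

```text
pics
{'time_s': 0.0, 'joints': array([ 7.96763509e+01,  2.20917466e+01,  3.78697568e-01, -2.98784579e-02,
       -6.84135734e+01, -1.48157438e+01]), 'joint_velocities': array([-0.00651462,  0.03619347,  0.02200408, -0.03996474, -0.00393474,
        0.03719688]), 'effort': array([-7.13766872e-05, -3.90666318e+01,  1.87401724e+01,  4.21971023e+00,
        1.10464587e-02, -1.97170575e-04]), 'tcp_pos': array([0.26524019, 0.56523545, 0.22143956]), 'ee_rot': array([[ 9.05195227e-01, -4.24995105e-01, -8.73090420e-04],
       [-4.24995991e-01, -9.05192825e-01, -2.08725353e-03],
       [ 9.67573498e-05,  2.26043186e-03, -9.99997441e-01]]), 'wrist_force': array([ 0.26910893, -0.71618632, -0.08410506]), 'moment': array([-0.05899598,  0.01205701, -0.03114741]), 'gripper_force': 0.0, 'gripper_width': 1.0014694175880554}
scene {'mtx': array([[370.94858639,   0.        , 256.61065651],
       [  0.        , 370.94858639, 203.23278647],
       [  0.        ,   0.        ,   1.        ]]), 'R': array([[ 0.9113361 , -0.41126218, -0.01816412],
       [-0.2278431 , -0.46715646, -0.85431397],
       [ 0.34286154,  0.78270573, -0.51943979]]), 't': array([-0.40348057,  0.23341534,  0.73543567])} pos [ 0.16873588 -0.63252453  0.57409567]
top {'mtx': array([[402.3223667 ,   0.        , 254.46153985],
       [  0.        , 402.3223667 , 200.69292155],
       [  0.        ,   0.        ,   1.        ]]), 'R': array([[-0.02171967, -0.99961176, -0.01745228],
       [-0.98994479,  0.02394365, -0.13941313],
       [ 0.13977687,  0.01424878, -0.9900805 ]]), 't': array([0.14616908, 0.51966637, 1.2079853 ])} pos [0.34876734 0.1164573  1.27100199]
```

View pics/top0.png

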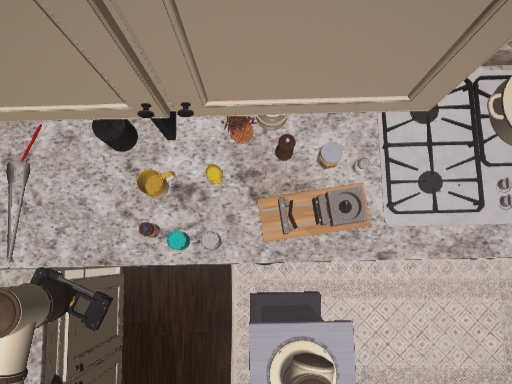

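View pics/scene0.png

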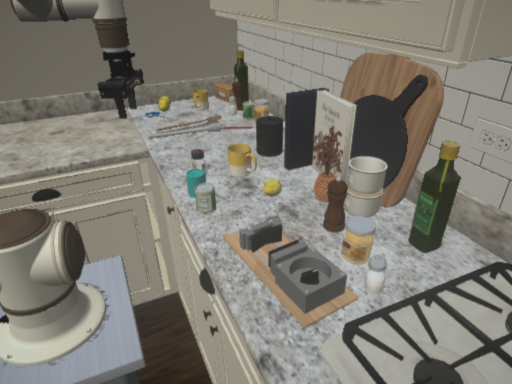

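The top view shows the tin's grey lid at about (211,240) with the turquoise look-alike at (178,240). The board is centred near (314,212), with the well at about (346,207) and the end stop on the left at about (286,213). In the scene view the green label is at about (205,198).

```bash
cat > h.py <<'E'
from station import r,cams
import cv2,numpy as np
def ray(n,uv,z):
    i=cams.camera_info(n);R=np.array(i["R"]);t=np.array(i["t"]);K=np.array(i["mtx"])
    c=-R.T@t;d=R.T@np.linalg.solve(K,[uv[0],uv[1],1.]);return c+d*(z-c[2])/d[2]
def proj(n,X):
    i=cams.camera_info(n);q=i["mtx"]@(i["R"]@np.array(X)+i["t"]);return q[:2]/q[2]
def world(n,d):
    i=cams.camera_info(n);R=np.array(i["R"]);t=np.array(i["t"]);K=np.array(i["mtx"])
    v,u=np.indices(d.shape);P=np.stack([(u-K[0,2])/K[0,0]*d,(v-K[1,2])/K[1,1]*d,d],-1)
    return (P-t)@R
E
python3 - <<'E'
from h import *
z=np.load("pics/top0.npz");p,d=z["p"],z["d"]
W=world("top",d)
hsv=cv2.cvtColor(p,cv2.COLOR_BGR2HSV)
m=cv2.inRange(hsv,(8,80,100),(22,255,255)); m[:175]=0;m[250:]=0;m[:,:250]=0;m[:,380:]=0
c=np.vstack(cv2.findContours(m,0,2)[0]); rc=cv2.minAreaRect(c); b=cv2.boxPoints(rc)
B=np.array([ray("top",x,.012) for x in b]);print("board",B.round(4).tolist(),B.mean(0)); print([np.linalg.norm(B[i]-B[i-1]).round(4) for i in range(4)])
# lid by depth
for name,(u,v),h in(("tin",(211,240),.072),("turq",(178,240),.072)):
    roi=np.zeros(d.shape,bool);roi[v-18:v+18,u-18:u+18]=1
    k=roi&(abs(W[...,2]-h)<.012); vv,uu=np.nonzero(k); (cx,cy),rad=cv2.minEnclosingCircle(np.c_[uu,vv].astype(np.float32))
    print(name,k.sum(),ray("top",(uu.mean(),vv.mean()),h),ray("top",(cx,cy),h),rad)
    print(" z",np.median(W[k][:,2]))
k=(abs(W[...,2]-.062)<.006);k[:175]=0;k[250:]=0;k[:,:250]=0;k[:,380:]=0
cv2.imwrite("pics/k.png",k*np.uint8(255))
a=cv2.resize(p[170:260,160:385],None,fx=3.5,fy=3.5,interpolation=cv2.INTER_CUBIC)
z=np.load("pics/scene0.npz");b2=cv2.resize(z["p"][145:320,170:395],None,fx=3.5*.9,fy=3.5*.9,interpolation=cv2.INTER_CUBIC)
cv2.imwrite("pics/ztop.png",a);cv2.imwrite("pics/zscene.png",b2)
E
```

```text
board [[0.5344, 0.1273, 0.012], [0.5785, -0.2131, 0.012], [0.4386, -0.2257, 0.012], [0.3953, 0.1094, 0.012]] [ 0.48666635 -0.05052053  0.012     ]
[np.float64(0.1402), np.float64(0.3432), np.float64(0.1405), np.float64(0.3379)]
tin 292 [0.40372364 0.27074176 0.072     ] [0.40386463 0.27029552 0.072     ] 9.670952796936035
 z 0.06949027436310093
turq 295 [0.40691671 0.36913798 0.072     ] [0.40652086 0.36881093 0.072     ] 9.765253067016602
 z 0.07030549787128357
```

View pics/ztop.png

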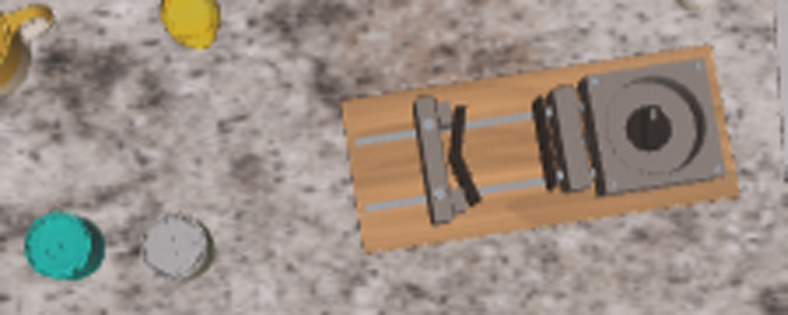

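View pics/zscene.png

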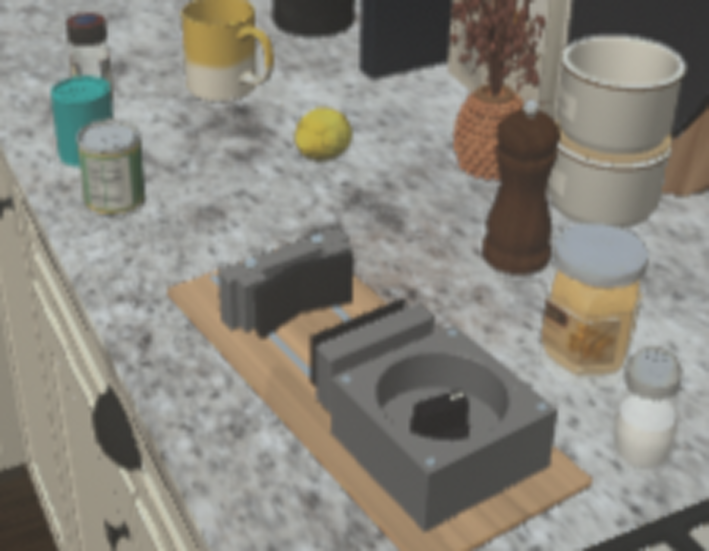

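The crops confirm it. The green-label tin is at (110,167) in the scene crop, with the turquoise tin behind it. The stop is on the left, the jaw in the middle, and the well with its black bar on the right. I'll go above the tin, closing along the board's x.

>>> play_rows(commands="0.4 -0.8 0 0 0 -0.55; 0.4 -0.8 0 0 0 -0.55; 0.4 -0.8 0 0 0 -0.55; 0.4 -0.8 0 0 0 -0.55; 0.4 -0.8 0 0 0 -0.55; 0.4 -0.8 0 0 0 -0.55; 0.4 -0.8 0 0 0 -0.55; 0.4 -0.8 0 0 0 -0.55; 0.4 -0.8 -0.5 0 0 -0.55; 0.4 -0.8 -0.5 0 0 -0.55; 0.4 -0.8 -0.5 0 0 -0.55; 0.23 -0.9 -0.5 0 0 -0.63; 0 0 0 0 0 0; 0 0 0 0 0 0", grip=87)

```text
time_s: 1.5
tcp_pos: [0.4046, 0.2744, 0.1624]
ee_rot: [[0.13, -0.992, -0.0], [-0.992, -0.13, -0.001], [0.0, 0.0, -1.0]]
wrist_force: [0.2, -0.8, -0.1]
gripper_width: 1.002
gripper_force: 0.0
```

```bash
python3 - <<'E'
from h import *
s=r.sense();print(s["tcp_pos"],s["joints"].round(1),np.degrees(np.arctan2(s["ee_rot"][1,1],s["ee_rot"][0,1])))
z=np.load("pics/top0.npz");p,d=z["p"],z["d"]
f=lambda u,v:(160+u/3.5-.36,170+v/3.5-.36)
for n,uv,h in(("rimcentre",(653,125),.062),("knob top",(649,128),.0555),("veebottom edge",(455,157),.062),("pad front L",(536,98),.063),("pad front R",(550,190),.063),("housing c",(653,123),.062)):
    X=ray("top",f(*uv),h)[:2]; q=X-[.4867,-.0505]; a=np.radians(7.4); print(n,X.round(4),"board xy",(np.cos(a)*q[0]+np.sin(a)*q[1]).round(4),(-np.sin(a)*q[0]+np.cos(a)*q[1]).round(4))
a,da=cams.capture("top"); b,db=cams.capture("scene")
A=cv2.resize(a[175:245,250:375],(750,420),interpolation=cv2.INTER_CUBIC)
u,v=[int(round(x)) for x in proj("scene",(.499,-.145,.05))];print(u,v)
B=cv2.resize(b[v-24:v+24,u-32:u+32],(800,600),interpolation=cv2.INTER_CUBIC)
B=cv2.convertScaleAbs(B,alpha=1.8,beta=10)
cv2.imwrite("pics/bar.png",B);cv2.imwrite("pics/btop.png",A)
E
```

```text
[0.40458173 0.27438143 0.16238633] [ 53.2  12.1 -23.3   0.  -54.7 -45.8] -172.55470039720797
rimcentre [ 0.4986 -0.1427] board xy -0.0001 -0.093
knob top [ 0.4968 -0.1405] board xy -0.0016 -0.0906
veebottom edge [0.4749 0.0287] board xy -0.0016 0.0801
pad front L [ 0.5244 -0.0429] board xy 0.0383 0.0026
pad front R [ 0.4444 -0.0516] board xy -0.0421 0.0044
housing c [ 0.5003 -0.1428] board xy 0.0016 -0.0933
310 273
```

View pics/bar.png

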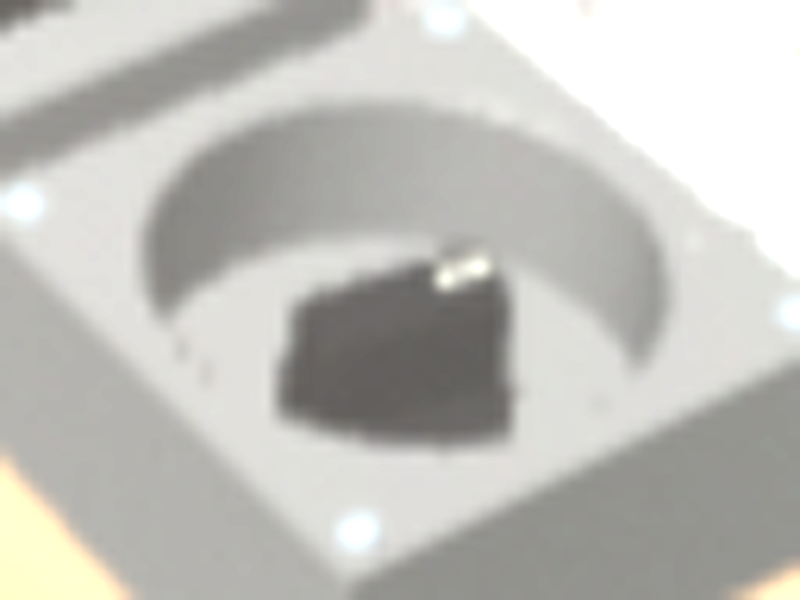

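The bar picture shows the black grip bar in the well. Its top edge runs from about (295,305) to (490,262), with a white pointer at the far-right end. Next I lower onto the tin.

>>> play_rows(commands="0 -0.13 -0.6 0 0 0; 0 0 -0.6 0 0 0; 0 0 -0.6 0 0 0; 0 0 -0.6 0 0 0; 0 0 -0.6 0 0 0; 0 0 -0.6 0 0 0; 0 0 -0.6 0 0 0; 0 0 -0.35 0 0 0; 0 0 0 0 0 0; 0 0 0 0 0 0")

```text
time_s: 2.6
tcp_pos: [0.4047, 0.2717, 0.0266]
ee_rot: [[0.131, -0.991, 0.001], [-0.991, -0.131, 0.001], [-0.001, -0.001, -1.0]]
wrist_force: [0.7, 0.3, 0.2]
gripper_width: 0.998
gripper_force: 0.0
```

```bash
python3 - <<'E'
from h import *
f=lambda x,y:(278+x/12.5-.46,249+y/12.5-.46)
P=[ray("scene",f(*q),.0555)[:2] for q in((295,305),(500,262),(440,278),(490,262))]
for p in P: print(p.round(4))
print("bar angle",np.degrees(np.arctan2(*(P[1]-P[0])[::-1])),"pointer",np.degrees(np.arctan2(*(P[3]-P[2])[::-1])))
for q in((145,250),(665,290)): print(ray("scene",f(*q),.062).round(4))
print(r.sense()["tcp_pos"], r.sense()["wrist_force"])
b,_=cams.capture("scene");u,v=[int(x) for x in proj("scene",(.404,.27,.04))]
cv2.imwrite("pics/g1.png",cv2.resize(b[v-50:v+40,u-60:u+60],(640,480),interpolation=cv2.INTER_CUBIC))
E
```

```text
[ 0.48   -0.1418]
[ 0.5159 -0.1472]
[ 0.5049 -0.1463]
[ 0.5144 -0.1465]
bar angle -8.66416983109102 pointer -1.121214322070734
[ 0.4606 -0.1258  0.062 ]
[ 0.5319 -0.1705  0.062 ]
[0.4047433  0.27174822 0.02655262] [0.69475335 0.27473173 0.1567569 ]
```

View pics/g1.png

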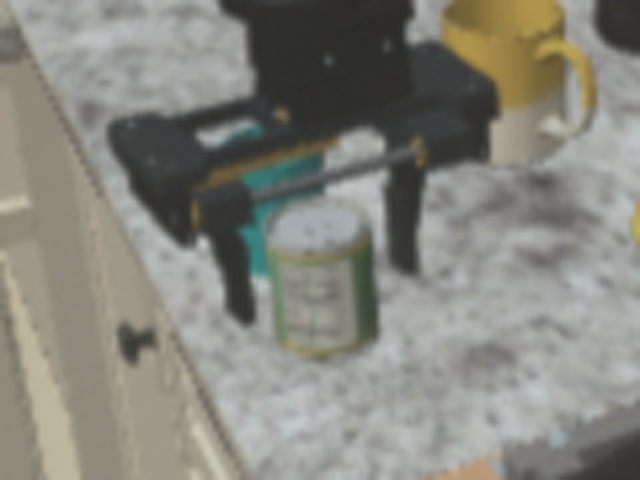

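The tin sits between the fingers: tips at (240,318) and (400,270), and their midpoint falls on the tin's axis. Closing and lifting.

>>> play_rows(commands="0 0 0 0 0 0; 0 0 0 0 0 0; 0 0 0 0 0 0; 0 0 0 0 0 0; 0 0 0 0 0 0; 0 0 0 0 0 0; 0 0 0 0 0 0; 0 0 0 0 0 0", grip=40)

```text
time_s: 3.45
tcp_pos: [0.4043, 0.2707, 0.0262]
ee_rot: [[0.13, -0.992, -0.0], [-0.992, -0.13, -0.0], [0.0, 0.0, -1.0]]
wrist_force: [-2.3, -0.8, 3.0]
gripper_width: 0.655
gripper_force: 30.0
```

>>> play_rows(commands="0 0 0.4 0 0 0; 0 0 0.7 0 0 0; 0 0 0.7 0 0 0; 0 0 0.7 0 0 0; 0 0 0.7 0 0 0; 0.1 -0.4 0.2 0 0 0; 0.2 -0.8 0 0 0 0; 0.2 -0.8 0 0 0 0; 0.2 -0.8 0 0 0 0; 0.2 -0.8 0 0 0 0; 0.2 -0.8 0 0 0 0; 0.2 -0.8 0 0 0 0; 0.2 -0.8 0 0 0 0; 0.2 -0.8 0 0 0 0; 0.2 -0.8 0 0 0 0; 0.2 -0.8 0 0 0 0; 0.2 -0.6 0 0 0 0; 0.29 -0.47 0 0 0 0; 0 0 0 0 0 0; 0 0 0 0 0 0")

```text
time_s: 5.45
tcp_pos: [0.4811, -0.0139, 0.127]
ee_rot: [[0.128, -0.992, -0.002], [-0.992, -0.128, -0.0], [-0.0, 0.002, -1.0]]
wrist_force: [-0.0, 0.1, -1.6]
gripper_width: 0.655
gripper_force: 30.0
```

```bash
python3 - <<'E'
from h import *
s=r.sense();print(s["tcp_pos"],s["wrist_force"],s["gripper_width"])
b,_=cams.capture("scene");u,v=[int(x) for x in proj("scene",(.482,-.013,.06))]
cv2.imwrite("pics/g2.png",cv2.resize(b[v-70:v+50,u-80:u+80],(800,600),interpolation=cv2.INTER_CUBIC));print(u,v)
E
```

```text
[ 0.48109673 -0.01392236  0.12696371] [-0.01904344  0.14861568 -1.60552328] 0.6552581537137373
273 237
```

View pics/g2.png

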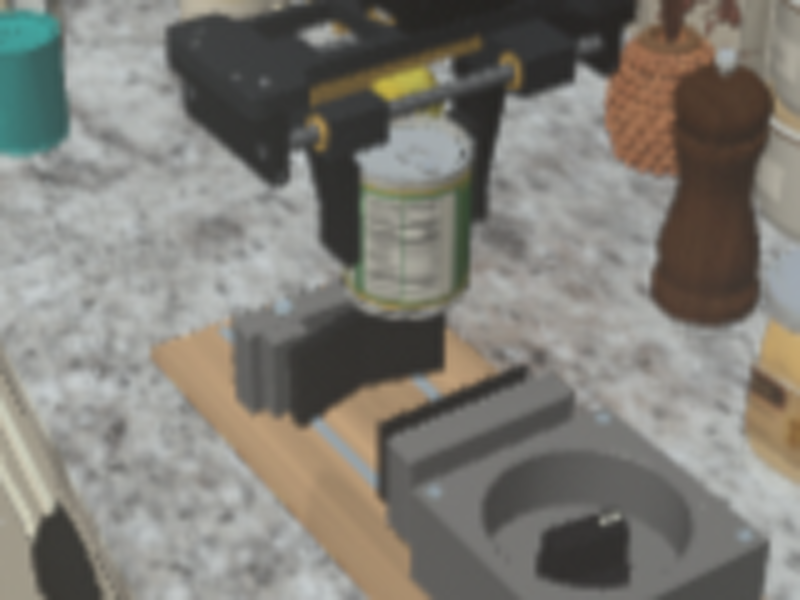

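The tin hangs upright at (412,220), over the gap between the vee stop (~(340,360)) and the jaw pad (edge from about (385,425) to (525,370)). I'll lower it most of the way and measure the pad edge from this second view.

>>> play_rows(commands="0 0 -0.3 0 0 0; 0 0 -0.5 0 0 0; 0 0 -0.5 0 0 0; 0 0 -0.5 0 0 0; 0 0 -0.4 0 0 0; 0 0 -0.3 0 0 0; 0 0 -0.2 0 0 0; 0 0 0 0 0 0; 0 0 0 0 0 0")

```text
time_s: 6.4
tcp_pos: [0.4824, -0.013, 0.0472]
ee_rot: [[0.13, -0.991, 0.001], [-0.991, -0.13, 0.0], [0.0, -0.001, -1.0]]
wrist_force: [-0.7, -0.2, -1.7]
gripper_width: 0.651
gripper_force: 30.0
```

```bash
python3 - <<'E'
from h import *
s=r.sense();print(s["tcp_pos"],s["wrist_force"])
f=lambda x,y:(193+x/5-.4,167+y/5-.4)
a=np.radians(7.4)
def bd(X): q=X[:2]-[.4867,-.0505]; return (np.cos(a)*q[0]+np.sin(a)*q[1]).round(4),(-np.sin(a)*q[0]+np.cos(a)*q[1]).round(4)
for n,q,h in(("padL",(381,427),.063),("padR",(525,368),.063),("veeR end bottom",(297,425),.015),("vee mid low",(355,385),.017),("boardcorner left",(152,352),.012),("tin",(s["tcp_pos"]),0)):
    print(n,bd(np.array(q)) if n=="tin" else bd(ray("scene",f(*q),h)))
b,_=cams.capture("scene")
cv2.imwrite("pics/g3.png",cv2.resize(b[170:290,200:360],(800,600),interpolation=cv2.INTER_CUBIC))
E
```

```text
[ 0.48238723 -0.01301484  0.04724993] [-0.65026923 -0.16886566 -1.65469955]
padL (np.float64(-0.0418), np.float64(-0.0046))
padR (np.float64(0.0363), np.float64(-0.0048))
veeR end bottom (np.float64(-0.0419), np.float64(0.0684))
vee mid low (np.float64(-0.0032), np.float64(0.0774))
boardcorner left (np.float64(-0.0716), np.float64(0.1623))
tin (np.float64(0.0006), np.float64(0.0377))
```

View pics/g3.png

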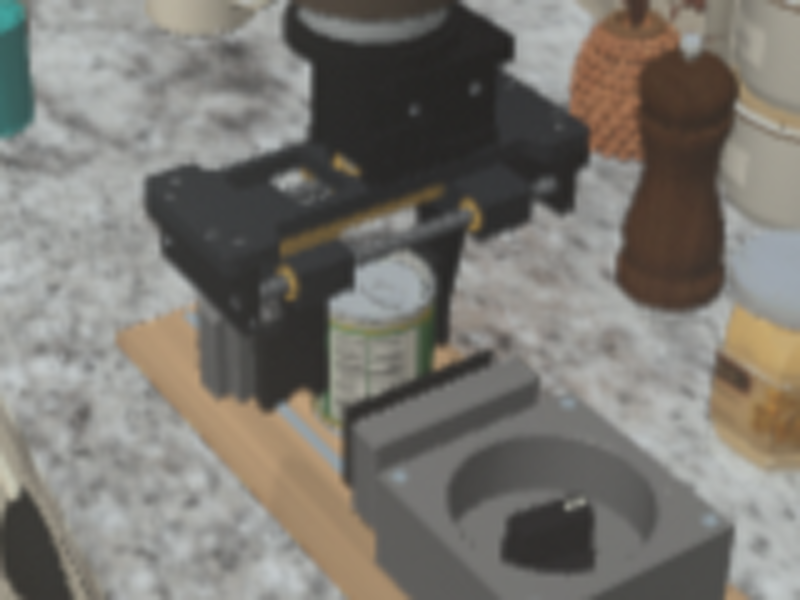

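The tin is just above the board, with its lid at (382,285), visibly between the pad and the stop. The two cameras differ by a few mm along y, so I'll use the held tin as a reference.

```bash
python3 - <<'E'
from h import *
print("held lid",ray("scene",(276,226.6),.0935).round(4))
print("tin0 lid",ray("scene",(170+110/3.15-.35,145+137/3.15-.35),.072).round(4))
a=np.radians(7.4);C=np.array([.4867,-.0505])
for x,y in((-.07,.17),(.07,-.17),(.07,.17),(-.07,-.17)):
    X=C+[x*np.cos(a)-y*np.sin(a),x*np.sin(a)+y*np.cos(a)]; print((x,y),proj("scene",[*X,.012]).round(1))
z=np.load("pics/scene0.npz")["p"];h=cv2.cvtColor(z,cv2.COLOR_BGR2HSV);m=cv2.inRange(h,(8,80,80),(22,255,255));m[:225]=0;m[325:]=0;m[:,:215]=0;m[:,365:]=0
c=np.vstack(cv2.findContours(m,0,2)[0])[:,0]; print("left",c[c[:,0].argmin()],"right",c[c[:,0].argmax()],"bottom",c[c[:,1].argmax()])
b,d=cams.capture("top")
for n,uv in(("scene",(276,226)),("scene",(292,252)),):
    _,dd=cams.capture("scene");W=world("scene",dd);print(W[226,276].round(4))
    k=(abs(W[...,2]-.0935)<.006);k[:215]=0;k[245:]=0;k[:,:255]=0;k[:,:262]=0;k[:,300:]=0
    print(k.sum(),W[k].mean(0),W[k].min(0),W[k].max(0))
E
```

```text
held lid [ 0.4836 -0.02    0.0935]
tin0 lid [0.4023 0.2625 0.072 ]
(-0.07, 0.17) [222.2 235.3]
(0.07, -0.17) [358.4 295.4]
(0.07, 0.17) [267.9 218.7]
(-0.07, -0.17) [304.4 324.7]
left [224 237] right [364 261] bottom [302 324]
[ 0.4863 -0.0147  0.0909]
275 [ 0.48722322 -0.02053416  0.09082162] [ 0.44457376 -0.04419485  0.08750366] [0.52353507 0.00551783 0.09945633]
[ 0.4862 -0.0148  0.091 ]
277 [ 0.48699925 -0.02072695  0.09086896] [ 0.44435285 -0.04528098  0.08751789] [0.52373904 0.00527828 0.09919131]
```

The tin matches the top-camera frame to about 1–2 mm (scene camera bias ≈ −6.5 mm in y), so its placement is centred. Setting down.

>>> play_rows(commands="0 0 -0.15 0 0 0; 0 0 -0.1 0 0 0; 0 0 -0.04 0 0 0; 0 0 0 0 0 0; 0 0 0 0 0 0")

```text
time_s: 7.1
tcp_pos: [0.4821, -0.0132, 0.0382]
ee_rot: [[0.13, -0.992, 0.0], [-0.992, -0.13, 0.0], [-0.0, -0.0, -1.0]]
wrist_force: [0.2, 0.4, -2.1]
gripper_width: 0.65
gripper_force: 30.0
```

>>> play_rows(commands="0 0 -0.02 0 0 0; 0 0 -0.02 0 0 0; 0 0 0 0 0 0")

```text
time_s: 7.4
tcp_pos: [0.4822, -0.0132, 0.0382]
ee_rot: [[0.13, -0.992, 0.0], [-0.992, -0.13, -0.0], [0.0, -0.0, -1.0]]
wrist_force: [-2.3, -0.7, 7.9]
gripper_width: 0.656
gripper_force: 30.0
```

Contact made. Releasing and rising straight up.

>>> play_rows(commands="0 0 0 0 0 0; 0 0 0 0 0 0; 0 0 0 0 0 0; 0 0 0.1 0 0 0; 0 0 0.4 0 0 0; 0 0 0.6 0 0 0; 0 0 0.7 0 0 0; 0 0 0.7 0 0 0; 0 0 0.7 0 0 0; 0 0 0.5 0 0 0; 0 0 0 0 0 0", grip=75)

```text
time_s: 8.5
tcp_pos: [0.4836, -0.0129, 0.1503]
ee_rot: [[0.13, -0.991, 0.005], [-0.992, -0.13, 0.001], [-0.0, -0.005, -1.0]]
wrist_force: [0.1, -0.1, -1.1]
gripper_width: 0.857
gripper_force: 0.0
```

```bash
python3 - <<'E'
from h import *
s=r.sense();print(s["tcp_pos"],s["joints"].round(1),s["moment"])
b,d=cams.capture("scene");W=world("scene",d)
cv2.imwrite("pics/g4.png",cv2.resize(b[190:290,210:360],(750,500),interpolation=cv2.INTER_CUBIC))
E
```

```text
[ 0.48364987 -0.01289647  0.15034212] [ 17.8  12.2 -25.1   0.  -52.3 -10.3] [ 0.05970365 -0.08801852 -0.06687856]
```

View pics/g4.png

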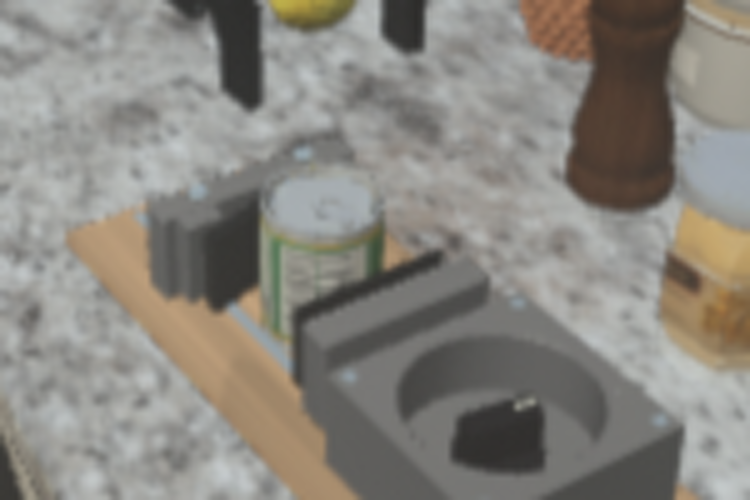

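The tin stands upright on the board, free, with its lid at (322,205), between the stop and the pad. Moving over the knob with a +80° turn so that the whole tightening range may fit in joint 6.

>>> play_rows(commands="0.05 -0.43 0 0 0 0.93; 0.05 -0.43 0 0 0 0.93; 0.05 -0.43 0 0 0 0.93; 0.05 -0.43 0 0 0 0.93; 0.05 -0.43 0 0 0 0.93; 0.05 -0.43 0 0 0 0.93; 0.05 -0.43 0 0 0 0.93; 0.05 -0.43 0 0 0 0.93; 0.05 -0.43 0 0 0 0.93; 0.05 -0.46 0 0 0 0.89; 0 0 0 0 0 0; 0 0 0 0 0 0", grip=36)

```text
time_s: 9.75
tcp_pos: [0.4964, -0.1431, 0.147]
ee_rot: [[0.998, -0.055, -0.002], [-0.055, -0.998, 0.0], [-0.002, -0.0, -1.0]]
wrist_force: [-0.4, 0.5, -0.1]
gripper_width: 0.413
gripper_force: 0.0
```

```bash
python3 - <<'E'
from h import *
s=r.sense();print(s["tcp_pos"],s["joints"].round(1),s["moment"],np.degrees(np.arctan2(s["ee_rot"][1,1],s["ee_rot"][0,1])))
z=np.load("pics/top0.npz");p,d=z["p"],z["d"];W=world("top",d)
g=cv2.cvtColor(p,cv2.COLOR_BGR2GRAY)
k=(g<45)[190:225,330:362].astype(np.uint8); n,l,st,ce=cv2.connectedComponentsWithStats(k)
for i in range(1,n):
    if st[i,4]>30: print(st[i],ce[i]+[330,190],ray("top",ce[i]+[330,190],.045).round(4))
# housing top plateau by depth: floor of well and rim
roi=np.zeros(g.shape,bool);roi[185:230,325:368]=1
top=roi&(abs(W[...,2]-.060)<.005)
vv,uu=np.nonzero(top);rc=cv2.minAreaRect(np.c_[uu,vv].astype(np.float32));print("housing",rc,ray("top",rc[0],.062).round(4))
hole=cv2.convexHull(np.c_[uu,vv].astype(np.int32));m=np.zeros(g.shape,np.uint8);cv2.fillPoly(m,[hole],1)
hh=(m>0)&~top;n,l,st,ce=cv2.connectedComponentsWithStats(hh.astype(np.uint8));i=1+st[1:,4].argmax();print("well",st[i],ray("top",ce[i],.062).round(4))
E
```

```text
[ 0.49637093 -0.14309317  0.14696611] [  1.9  15.7 -20.8  -0.  -53.6  84.9] [-0.03039416  0.00180344  0.03606701] -93.16345873648332
housing ((343.87860107421875, 205.7109832763672), (34.36492156982422, 41.66366958618164), 81.25383758544922) [ 0.4976 -0.1356  0.062 ]
well [333 191  29  31 577] [ 0.4991 -0.1436  0.062 ]
```

>>> play_rows(commands="0.07 -0.02 -0.4 0 0 0; 0 0 -0.6 0 0 0; 0 0 -0.6 0 0 0; 0 0 -0.5 0 0 0; 0 0 -0.3 0 0 0; 0 0 -0.3 0 0 0; 0 0 -0.3 0 0 0; 0 0 -0.3 0 0 0; 0 0 0 0 0 0; 0 0 0 0 0 0")

```text
time_s: 10.75
tcp_pos: [0.4993, -0.1438, 0.0492]
ee_rot: [[0.999, -0.052, 0.0], [-0.052, -0.999, -0.0], [0.0, 0.0, -1.0]]
wrist_force: [-0.1, 0.5, -0.2]
gripper_width: 0.41
gripper_force: 0.0
```

```bash
python3 - <<'E'
from h import *
b,_=cams.capture("scene");s=r.sense();print(s["tcp_pos"],s["wrist_force"])
u,v=[int(x) for x in proj("scene",(.499,-.15,.06))]
cv2.imwrite("pics/g5.png",cv2.convertScaleAbs(cv2.resize(b[v-36:v+36,u-48:u+48],(800,600),interpolation=cv2.INTER_CUBIC),alpha=1.7,beta=10))
E
```

```text
[ 0.49959728 -0.14376245  0.04947163] [-0.63179981 -0.18210183  0.7654287 ]
```

View pics/g5.png

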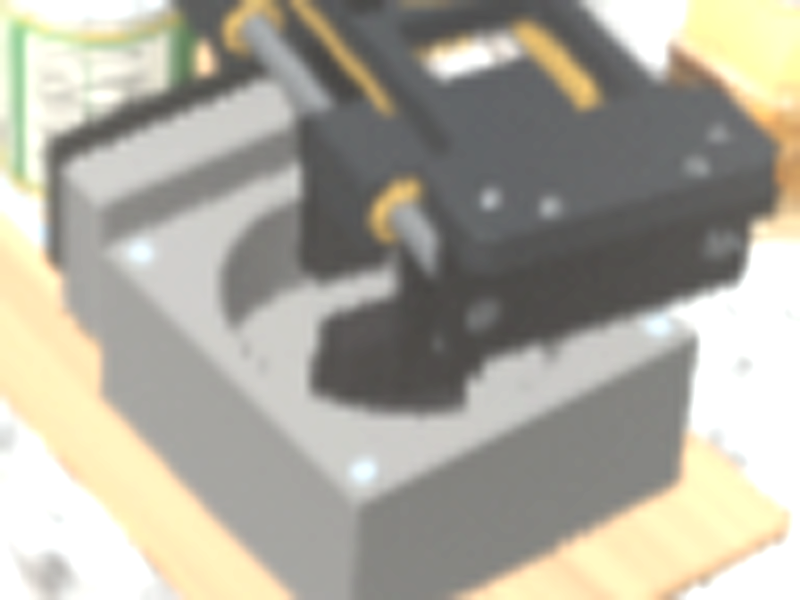

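The fingers straddle the bar in the well: the far finger is at (340,270) and the near one at (430,330), with the bar between and no contact. Going down the last 11 mm, then closing gently on the bar.

>>> play_rows(commands="0 0 -0.2 0 0 0; 0 0 -0.17 0 0 0; 0 0 0 0 0 0; 0 0 0 0 0 0")

```text
time_s: 11.2
tcp_pos: [0.4991, -0.1437, 0.0379]
ee_rot: [[0.999, -0.052, -0.0], [-0.052, -0.999, -0.0], [-0.0, 0.0, -1.0]]
wrist_force: [-0.6, 0.6, -0.1]
gripper_width: 0.413
gripper_force: 0.0
```

>>> play_rows(commands="0 0 0 0 0 0; 0 0 0 0 0 0; 0 0 0 0 0 0; 0 0 0 0 0 0; 0 0 0 0 0 0; 0 0 0 0 0 0; 0 0 0 0 0 0", grip=5)

```text
time_s: 11.9
tcp_pos: [0.4991, -0.1469, 0.0383]
ee_rot: [[0.999, -0.051, -0.001], [-0.051, -0.999, -0.004], [-0.0, 0.004, -1.0]]
wrist_force: [0.8, -16.5, -2.4]
gripper_width: 0.157
gripper_force: 29.9
```

```bash
cat > st.py <<'E'
from station import r
import numpy as np
s=r.sense();R=s["ee_rot"]
print(s["time_s"],s["tcp_pos"].round(4),"F",s["wrist_force"].round(2),"M",s["moment"].round(3),"yaw",np.degrees(np.arctan2(R[1,1],R[0,1])).round(2),"j6",s["joints"][5].round(1),"eff6",s["effort"][5].round(4),s["gripper_width"]*87,s["gripper_force"])
E
python3 st.py
```

```text
11.9 [ 0.4991 -0.1469  0.0383] F [  0.77 -16.49  -2.43] M [-4.848 -0.331  0.209] yaw -92.9 j6 85.2 eff6 -0.175 13.619167936363755 29.928312599658966
```

The grip pulled the tool 3 mm in −y, so the knob axis lies there. I'll relieve that side load.

>>> play_rows(commands="0 -0.06 0 0 0 0; 0 -0.05 0 0 0 0; 0 0 0 0 0 0; 0 0 0 0 0 0")

```text
time_s: 12.3
tcp_pos: [0.4991, -0.1471, 0.0382]
ee_rot: [[0.999, -0.051, -0.0], [-0.051, -0.999, -0.0], [-0.0, 0.0, -1.0]]
wrist_force: [-0.7, -3.0, 3.0]
gripper_width: 0.156
gripper_force: 29.9
```

```bash
python3 st.py
```

```text
12.3 [ 0.4991 -0.1471  0.0382] F [-0.66 -2.98  3.  ] M [-0.791  0.19   0.138] yaw -92.93 j6 85.6 eff6 -0.1367 13.561912860480955 29.924041628837585
```

>>> play_rows(commands="0 -0.02 0 0 0 -0.3; 0 0 0 0 0 -0.5; 0 0 0 0 0 -0.5; 0 0 0 0 0 -0.5; 0 0 0 0 0 -0.5")

```text
time_s: 12.8
tcp_pos: [0.4991, -0.1473, 0.0382]
ee_rot: [[0.921, -0.389, -0.0], [-0.389, -0.921, -0.0], [-0.0, 0.0, -1.0]]
wrist_force: [-1.0, -0.9, 2.2]
gripper_width: 0.158
gripper_force: 29.9
```

```bash
python3 st.py
```

```text
12.8 [ 0.4991 -0.1473  0.0382] F [-1.03 -0.87  2.21] M [-0.1    0.381  0.181] yaw -112.86 j6 65.7 eff6 0.3163 13.770763252463786 29.928581714630127
```

>>> play_rows(commands="0 0 0 0 0 -0.5; 0 0 0 0 0 -0.5; 0 0 0 0 0 -0.5; 0 0 0 0 0 -0.5; 0 0 0 0 0 -0.5")

```text
time_s: 13.3
tcp_pos: [0.499, -0.1474, 0.0382]
ee_rot: [[0.715, -0.699, -0.0], [-0.699, -0.715, -0.0], [-0.0, 0.0, -1.0]]
wrist_force: [-0.8, -0.5, 2.3]
gripper_width: 0.155
gripper_force: 29.9
```

```bash
python3 st.py
```

```text
13.3 [ 0.499  -0.1474  0.0382] F [-0.81 -0.51  2.34] M [-0.191  0.37   0.137] yaw -134.35 j6 44.2 eff6 0.3161 13.442622512969269 29.928948283195496
```

Turning freely with tiny side forces, and joint-6 effort is a steady 0.316. Continuing.

>>> play_rows(commands="0 0 0 0 0 -0.5; 0 0 0 0 0 -0.5; 0 0 0 0 0 -0.5; 0 0 0 0 0 -0.5; 0 0 0 0 0 -0.5")

```text
time_s: 13.8
tcp_pos: [0.4989, -0.1474, 0.0382]
ee_rot: [[0.409, -0.912, -0.001], [-0.912, -0.409, -0.0], [-0.0, 0.001, -1.0]]
wrist_force: [-1.7, -0.9, 2.5]
gripper_width: 0.157
gripper_force: 29.9
```

```bash
python3 st.py
```

```text
13.8 [ 0.4989 -0.1474  0.0382] F [-1.69 -0.92  2.54] M [-0.299  0.34   0.188] yaw -155.83 j6 22.7 eff6 0.3051 13.671381047202606 29.931799471378326
```

>>> play_rows(commands="0 0 0 0 0 -0.5; 0 0 0 0 0 -0.5; 0 0 0 0 0 -0.5; 0 0 0 0 0 -0.5; 0 0 0 0 0 -0.5")

```text
time_s: 14.3
tcp_pos: [0.4988, -0.1475, 0.0382]
ee_rot: [[0.047, -0.999, -0.001], [-0.999, -0.047, -0.0], [0.0, 0.001, -1.0]]
wrist_force: [-2.0, -2.3, 3.2]
gripper_width: 0.162
gripper_force: 29.9
```

```bash
python3 st.py
```

```text
14.3 [ 0.4988 -0.1475  0.0382] F [-1.96 -2.31  3.19] M [-0.308  0.394  0.199] yaw -177.32 j6 1.2 eff6 0.3052 14.071641506122337 29.932265281677246
```

>>> play_rows(commands="0 0 0 0 0 -0.5; 0 0 0 0 0 -0.5; 0 0 0 0 0 -0.5; 0 0 0 0 0 -0.5")

```text
time_s: 14.7
tcp_pos: [0.4988, -0.1474, 0.0382]
ee_rot: [[-0.25, -0.968, -0.001], [-0.968, 0.25, -0.0], [0.0, 0.001, -1.0]]
wrist_force: [-2.7, -1.6, 3.7]
gripper_width: 0.16
gripper_force: 29.9
```

```bash
python3 st.py
```

```text
14.7 [ 0.4988 -0.1474  0.0382] F [-2.73 -1.61  3.69] M [-0.32   0.468  0.218] yaw 165.5 j6 -16.0 eff6 0.2875 13.90215529894657 29.93750363588333
```

>>> play_rows(commands="0 0 0 0 0 -0.5; 0 0 0 0 0 -0.5")

```text
time_s: 14.9
tcp_pos: [0.4987, -0.1474, 0.0382]
ee_rot: [[-0.392, -0.92, -0.001], [-0.92, 0.392, -0.0], [0.001, 0.001, -1.0]]
wrist_force: [-1.6, -0.4, 2.4]
gripper_width: 0.157
gripper_force: 29.9
```

```bash
python3 st.py
```

```text
14.9 [ 0.4987 -0.1474  0.0382] F [-1.64 -0.35  2.38] M [-0.308  0.445  0.253] yaw 156.91 j6 -24.5 eff6 0.259 13.695527766115111 29.947440326213837
```

The load is rising by the expected ~0.2 N m/rad: 0.057 N m over free, or about 6.4 N. One more row at the same pace, then check.

>>> play_rows(commands="0 0 0 0 0 -0.5")

```text
time_s: 15.0
tcp_pos: [0.4987, -0.1475, 0.0382]
ee_rot: [[-0.46, -0.888, -0.001], [-0.888, 0.46, -0.0], [0.001, 0.001, -1.0]]
wrist_force: [-1.9, -1.6, 2.9]
gripper_width: 0.158
gripper_force: 30.0
```

```bash
python3 st.py
```

```text
15.0 [ 0.4987 -0.1475  0.0382] F [-1.87 -1.56  2.85] M [-0.244  0.379  0.294] yaw 152.62 j6 -28.8 eff6 0.2447 13.739753268441039 29.953545928001404
```

>>> play_rows(commands="0 0 0 0 0 -0.5")

```text
time_s: 15.1
tcp_pos: [0.4987, -0.1474, 0.0382]
ee_rot: [[-0.525, -0.851, -0.001], [-0.851, 0.525, -0.0], [0.001, 0.001, -1.0]]
wrist_force: [-2.6, -1.2, 2.6]
gripper_width: 0.159
gripper_force: 30.0
```

```bash
python3 st.py
```

```text
15.1 [ 0.4987 -0.1474  0.0382] F [-2.62 -1.19  2.63] M [-0.292  0.42   0.288] yaw 148.33 j6 -33.1 eff6 0.2304 13.828970906050959 29.960348904132843
```

>>> play_rows(commands="0 0 0 0 0 -0.1; 0 0 0 0 0 0; 0 0 0 0 0 0; 0 0 0 0 0 0")

```text
time_s: 15.5
tcp_pos: [0.4986, -0.1475, 0.0382]
ee_rot: [[-0.535, -0.845, -0.001], [-0.845, 0.535, 0.0], [0.001, 0.001, -1.0]]
wrist_force: [-4.0, -0.6, 5.4]
gripper_width: 0.156
gripper_force: 29.9
```

```bash
python3 st.py
```

```text
15.5 [ 0.4986 -0.1475  0.0382] F [-4.01 -0.61  5.44] M [0.12  0.791 0.243] yaw 147.64 j6 -33.8 eff6 -0.2258 13.566761133072294 29.9474635720253
```

>>> play_rows(commands="0 0 0 0 0 0; 0 0 0 0 0 0; 0 0 0 0 0 0; 0 0 0 0 0 0; 0 0 0 0 0 0", grip=36)

```text
time_s: 16.0
tcp_pos: [0.4993, -0.1476, 0.0379]
ee_rot: [[-0.536, -0.844, 0.0], [-0.844, 0.536, 0.0], [-0.0, -0.0, -1.0]]
wrist_force: [-0.2, -0.4, 0.2]
gripper_width: 0.404
gripper_force: 0.0
```

```bash
python3 st.py
```

```text
16.0 [ 0.4993 -0.1476  0.0379] F [-0.25 -0.44  0.18] M [ 0.076 -0.12   0.025] yaw 147.57 j6 -33.8 eff6 0.0003 35.168394750047824 0.0
```

Released cleanly. Rising clear and checking numerically.

>>> play_rows(commands="0 0 0.2 0 0 0; 0 0 0.4 0 0 0; 0 0 0.6 0 0 0; 0 0 0.7 0 0 0; 0 0 0.7 0 0 0; 0 0 0.7 0 0 0; 0 0 0.7 0 0 0; 0 0 0.5 0 0 0; 0 0 0.3 0 0 0; 0 0 0 0 0 0; 0 0 0 0 0 0")

```text
time_s: 17.1
tcp_pos: [0.4988, -0.1475, 0.1818]
ee_rot: [[-0.536, -0.844, -0.0], [-0.844, 0.536, 0.0], [-0.0, 0.001, -1.0]]
wrist_force: [0.7, -0.6, -0.2]
gripper_width: 0.415
gripper_force: 0.0
```

```bash
python3 st.py; python3 - <<'E'
from h import *
b,d=cams.capture("scene");W=world("scene",d)
z=np.load("pics/scene0.npz");W0=world("scene",z["d"])
a=np.radians(7.4)
def bd(X): q=X[...,:2]-[.4864,-.0535+(-.0065)]; return np.stack([np.cos(a)*q[...,0]+np.sin(a)*q[...,1],-np.sin(a)*q[...,0]+np.cos(a)*q[...,1]],-1)
B=bd(W)
k=(abs(W[...,2]-.083)<.008)&(abs(B[...,0])<.04)&(B[...,1]>.0)&(B[...,1]<.09)
print("tin lid",k.sum(),np.median(W[k],0).round(4),np.percentile(B[k],[2,50,98],axis=0).round(4), "z spread",np.percentile(W[k][:,2],[5,95]))
g=cv2.cvtColor(b,cv2.COLOR_BGR2GRAY).astype(int)-cv2.cvtColor(z["p"],cv2.COLOR_BGR2GRAY)
n,l,st,c=cv2.connectedComponentsWithStats((abs(g)>25).astype(np.uint8))
for i in range(1,n):
    if st[i,4]>25:print("changed",st[i])
E
```

```text
17.1 [ 0.4988 -0.1475  0.1818] F [ 0.66 -0.56 -0.23] M [ 0.11  -0.052 -0.038] yaw 147.56 j6 -33.8 eff6 0.0011 36.107200368072014 0.0
tin lid 344 [ 0.4792 -0.0104  0.0802] [[-0.0268  0.0244]
 [-0.0009  0.05  ]
 [ 0.0264  0.0786]] z spread [0.07641183 0.08364683]
changed [   0    0   35  147 2021]
changed [ 18   0  18  15 161]
changed [  41    0  103  119 3706]
changed [ 173    0  127   67 3437]
changed [300   0  62  36 786]
changed [ 30  23  15  81 327]
changed [302  26  38   7  83]
changed [310  35  11   7  30]
changed [344  36  14  24 235]
changed [300  43  37  17  83]
changed [ 261   59  117  165 6492]
changed [  19  119   29   54 1179]
changed [  0 150  17  25 215]
changed [  0 175  24  11 161]
changed [   0  176   85  136 5857]
changed [195 183  22  31 425]
changed [324 197   6  17  50]
changed [260 221  35  50 651]
changed [269 240  33  26 286]
changed [302 246   6   8  31]
changed [307 267  12  11  51]
```

The tin is upright and centred in x against the vee stop, the load estimate is about 9.8 N, and the hand is clear. Handing in.

```bash
python3 -c "
from station import r
print(r.finish_job())"
```

```text
the job is handed in; nothing more can be done
None
```

The green tin stands upright on the board, clamped against the end stop at about 10 N (9.8 N estimated from the knob torque); the hand is clear, the job took about 17 s and has been handed in, and the bystanders, which the arm was kept clear of, were not individually re-checked.

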